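Draw a frame corner together with a taper pin

ROBOT

A 6-joint arm with a two-finger parallel gripper is mounted at the origin on the work surface. World frame = base frame: x ahead of the robot, y to its left, z up, the work surface at z = 0. Lengths are in mm, angles in rad, forces in N, time in s.
With the tool pointing down it reaches from about 350 to 875 mm from the base axis. Payload 4.2 kg.
Tool frame: the origin (TCP) lies midway between the tips of the shut fingers; the grasp point (between the pads) lies 19 mm behind it (arm.tcp_to_grasp is the distance from the TCP to the grasp point, in mm); z points along the fingers, y is the line along which they close (so a half turn about z gives the same grasp; the last joint's range is limited). The gripper opens to 85 mm and grips with 20 to 120 N. Pads are 22 mm wide; open, the fingers measure 114 mm over their backs; the gripper's body (76 mm by 85 mm) begins 54 mm behind the grasp point. The pads swing forward as they close: fully open they stand 13 mm farther back than shut.
Start: joints at [1.527, 0.385, 0.008, 0, -1.194, -0.259], TCP at [186.339, 596.554, 231.312] pointing down, gripper open.
Joint ranges: [-3.14, 3.14], [-1.21, 2.06], [-1.07, 1.41], [-3.16, 2.05], [-2.99, -0.16], [-3.1, 3.1]. Speed limits (rad/s): [2.79, 2.79, 3.14, 3.14, 3.14, 3.14].

INTERFACE

Orientations are given as a unit quaternion [x, y, z, w].
In Python, from bench import arm, imaging, job, models gives the robot as it stands.
- The arm moves only by the tool arm_command, never from a script. Its argument "rows" is a list of rows, each an object with "grip": the opening, from 0 (shut) to 1 (fully open); "linear": the shift along the tool's x, y, z in mm, a list of three; "rot": the turn, a rotation vector about the tool's x, y, z in rad, a list of three. In form: [{"grip": grip, "linear": [tx, ty, tz], "rot": [rx, ry, rz]}, ...]. A call has 1 to 10 rows; each row is the pose to reach, as a shift and turn from the pose commanded when the call began, along the tool's axes at that moment; what a row does not reach only later rows make up. A row lasts 1/8 s, in which the tool goes at most 62.5 mm and 10.7 degrees, less where a joint would pass 70% of its speed; a pose out of reach is approached as far as the arm can. A call with a gripper value outside its range is refused whole. The fingers move at their own pace and stop on an object; the grip force is fixed at half the most. Time passes only in rows, so rows that repeat a pose let the fingers close. It gives the time, the measured TCP pose, the force, the opening and the grip force at its end, in the units of the state.
- arm.read_state(): the state, without advancing time (a new reading comes with each control period).
- imaging.get_image(name): name is "side" or "top"; returns a dict with "frame" (420x560x3 uint8, red, green, blue), "fx", "fy", "cx", "cy" (pixels), "k1" (the pictures are not rectified: a ray, as slopes to the right and down, at radius r is drawn at 1 + k1 r^2 times it, then the intrinsics apply), "extrinsics" (4x4, takes a point from world to camera coordinates). Camera axes: x right, y down, z forward; pixel columns grow to the right and rows downward; lengths in mm; the calibration is good to about 2 mm. A picture is of the moment at which its call begins. There is no depth.
- job.job_done(): hands the job in; it is judged then, once.
Trained networks look in a picture, given as the dict that the camera call returned (one of the last four; its "shot" number tells which), for a name from the list of things; names that differ only in an ending like _2 or _b are one class to them, and where a whole thing is asked for, a point or a joint stands for the part that bears it (a point fixed in the world has none). Each returns a list of dicts, best first, with "score" (0 to 1); they miss things now and then, are a little off and sometimes report something else, mostly with a low value. They report only what shows in the picture. A call takes as long as a camera call. They do not tell look-alikes from the thing itself.
- models.spot_in(picture, query): "rect" ([left, top, right, bottom] in pixels, round what is visible of it).
- models.tip_of(picture, query): "pixel" ([column, row] in pixels: a listed point, or the origin of a listed thing).
The state is a dict: "clock": time; "joints": joint angles; "joint_vel": joint speeds; "joint_efforts": joint torques, N m; "position": TCP position; "ee_rot": TCP orientation; "contact_force": force on the tool from outside, world axes, zero at the start; "wrist_torque": the same for the moment, N m; "gripper_width": finger opening in mm; "grasp_force": force on a finger pad.
Only numpy, scipy, OpenCV 4.12 (cv2) and the standard library are available. Lean on these libraries where they do the work, as an engineer would, in place of code of your own. Each camera call takes 0.05 s, during which the arm holds its last target. There are 200 camera calls.

TASK

Take the tapered steel pin with the plain round wooden handle out of the tool rack and drive it, tip first, through the stacked holes of the half-lapped frame corner on the sloping jig, so that the taper draws both frame pieces into line with the hole in the jig's bed; do not push the pieces together beforehand. Push the pin fully home, its collar down on the wood, let go of it and leave it standing there. Do not knock over or shift the other tools and things on the bench.

Things in the scene. Friction and masses are not known exactly. Their poses are not given: they have to be found in the camera images.
- pin: taper pin, rigid, 130 mm long, 0.2 kg. Origin: centre of its tip; z axis: from tip to handle. Steel taper, 6 mm diameter at the tip growing evenly to 20.5 mm at z = 42 mm, then a parallel 20.5 mm shank up to the collar, then a plain round wooden handle. Starts upright, hanging by its collar in one of the rack's holes, tip 14 mm above the table; only it has a cylindrical handle.
- pin_collar (a point): centre of the underside of the pin's steel collar, on the pin's axis at its z = 76 mm. The collar is 34 mm in diameter and 6 mm thick (z = 76 to 82 mm); the round handle of 22 mm diameter follows from z = 82 to 130 mm.
- rack: fixed dark wooden tool rack: a plank 70 mm (x) by 200 mm (y) by 18 mm on two end boards, its top 90 mm above the table. Origin on the table under its centre. Three through holes of 24 mm diameter along its y axis at y = -60, 0 and +60 mm; a tool stands in each, in any order.
- bed: frame jig's bed, a fixed 18 mm plywood board sloping at 30 degrees, lower towards the robot. Origin: on the axis of its 22 mm through hole at its upper surface, 125 mm above the table. z axis: hole axis, out of the surface, leaning 30 degrees from vertical towards the robot; x: up the slope; y: level, to the left. It spans x -190 to 80, y -60 to 175 mm; open below the hole.
- hole_mouth (a point): on the bed's hole axis, 24 mm above the bed's surface (bed z = 24 mm), level with the top of the stacked frame pieces; fixed to the bed, same axes. With the pin fully home the collar's underside lies here and the pin's tip is at bed z = -52 mm. Guide strips beside the frame pieces stand 14 mm above the bed.
- stile (a joint): how far the lower frame piece (50 mm wide, running from the corner down the slope, 12 mm thick at the lap) is drawn out of its place, m: 0 = its hole is in line with the bed's hole; at value q its hole lies q along the bed's -x. Starts 0.004 to 0.006. It slides in its guide with about 3 N of friction and stays where it is left.
- crossrail (a joint): how far the upper frame piece (50 mm wide, running from the corner to the left, level, 12 mm thick at the lap) is drawn out of its place, m: 0 = its hole is in line with the bed's hole; at value q its hole lies q along the bed's +y. Starts 0.004 to 0.006. It slides in its guide with about 3 N of friction and stays where it is left.
- stile_hole (a point): centre of the 22 mm hole in the lower frame piece, on the upper face of its lap (12 mm above the bed's surface, hidden under the upper piece); moves with the piece
- crossrail_hole (a point): centre of the 22 mm hole in the upper frame piece, on its upper face (24 mm above the bed's surface); moves with the piece
- ball_punch: leave alone: steel punch standing in the rack, with a wooden ball of 32 mm diameter for a handle, its top 48 mm above the rack
- square_punch: leave alone: steel punch standing in the rack, with a square wooden head 26 mm wide, its top 38 mm above the rack
- glue: leave alone: white bottle of 52 mm diameter and 140 mm height, behind the rack and the jig
- hammer: leave alone: hammer lying at the far side of the table
- tape: leave alone: cardboard ring (tape roll), 90 mm diameter, 22 mm high, in front of the gap between rack and jig
- offcut: leave alone: wooden offcut 90 x 50 x 24 mm lying between the rack and the jig
- screwdriver: leave alone: screwdriver lying to the left of the jig
- dowel_cup: leave alone: grey cup of 70 mm diameter and 70 mm height, behind the jig
Things that resemble listed ones, but are neither listed nor needed, are in the scene too. What is shaped like the pin but yellow is not meant.

How it is judged (in metres and radians):
On the way, in this order (a step that is already met when the one before it is completed fails the run):
1. the pin is lifted out of the rack (height (world z) of pin above 0.1 m), for 0.1 s.
2. the pin's tip has entered the stacked holes, along their axis, while both frame pieces are still at least 2.5 mm out of line (z of pin in the frame of bed between -0.02 and 0.02 m and distance between pin and bed below 0.024 m and angle between the z axis of pin and the z axis of bed, either way round below 0.3 rad and value of joint each of stile, crossrail above 0.0025 m), for 0.04 s.
At the end, for the whole second after the job is handed in: the pin stands at rest and released in the stacked holes, within 3 mm of fully home and within 0.1 rad of the hole's axis, and both frame pieces are within 2.5 mm of being in line with the bed's hole (z of pin in the frame of bed below -0.049 m and distance between pin and bed below 0.056 m and angle between the z axis of pin and the z axis of bed, either way round below 0.1 rad and value of joint each of stile, crossrail below 0.0025 m and linear speed of pin below 0.01 m/s and angular speed of pin below 0.1 rad/s); the robot touches nothing.
It fails at once if a punch in the rack is shifted more than 40 mm (distance of any of ball_punch, square_punch from where it was at the start of the episode above 0.04 m).
It fails at once if another thing on the bench is shifted more than 40 mm or knocked over (distance of any of glue, hammer, tape, offcut, screwdriver, dowel_cup from where it was at the start of the episode above 0.04 m or angle between any of glue, dowel_cup's own z axis and vertical above 0.5 rad).
It also fails if it takes over 42 s, if anything falls off the work surface, if the arm or the gripper's body presses on something with over 40 N, if the wrist force passes 120 N, or if a joint passes its speed limit or range.

## Working session

There is one attempt and no reset: what is moved stays moved. The work goes in short steps, Python scripts to look and compute and a tool call to move; the robot and the scene stay as the last step left them, time stands still between calls to the robot, and variables do not carry over. Pictures are saved under pics/ and viewed, at most 10 in all, crops included, and the job is handed in when it is done.

Besides the shell and the picture viewer there is one more tool, called as name(argument=value, ...), one argument or row to a line, values as JSON. arm_command: Moves the arm, as the interface text tells. Its arguments: {"type":"object","properties":{"rows":{"type":"array"}},"required":["rows"]}

```bash
ls; mkdir -p pics; python3 - <<'E'
from bench import arm, imaging, job, models
import cv2,json
s=arm.read_state();print(s)
for n in ["side","top"]:
    p=imaging.get_image(n)
    cv2.imwrite(f"pics/{n}0.png",cv2.resize(p["frame"][:,:,::-1],(784,588),interpolation=cv2.INTER_CUBIC))
    print(n,p["fx"],p["cx"],p["cy"],p["k1"],p["extrinsics"].tolist() if hasattr(p["extrinsics"],'tolist') else p["extrinsics"])
    for q in ["pin","pin_collar","rack","bed","hole_mouth","stile_hole","crossrail_hole","ball_punch","square_punch"]:
        print(q,[(round(d["score"],2),[round(v) for v in d["pixel"]]) for d in models.tip_of(p,q)][:4],end=' ')
        print([(round(d["score"],2),[round(v) for v in d["rect"]]) for d in models.spot_in(p,q)][:4])
E
```

```text
pics
{'clock': 0.0, 'joints': array([ 1.52658011e+00,  3.85521555e-01,  6.62826742e-03, -4.76334769e-04,
       -1.19400601e+00, -2.58604663e-01]), 'joint_vel': array([ 0.00076035, -0.00094343, -0.00193664,  0.00033781, -0.00148977,
       -0.00205851]), 'joint_efforts': array([ 1.08981549e-03, -3.92287517e+01,  1.88394678e+01,  4.18592423e+00,
       -4.63235963e-03, -1.84857377e-06]), 'position': array([186.19475017, 596.00822215, 230.24703468]), 'ee_rot': array([ 9.88545494e-01, -1.50919357e-01, -1.07599796e-04,  1.06913343e-03]), 'contact_force': array([ 0.30192342,  0.20662052, -0.71823746]), 'wrist_torque': array([ 0.03652314,  0.00179267, -0.04291483]), 'grasp_force': 0.0, 'gripper_width': 85.010064804578}
side 389.525483790199 281.68033297657576 208.13992085002417 -0.04570589528117493 [[0.9060569782524325, -0.4231526625365217, -0.0016051007206856606, -522.3631797238002], [-0.20677882099412784, -0.4394402174756695, -0.8741480506488671, 241.62166708449584], [0.36919272927341, 0.792359842150767, -0.4856568842284249, 931.159376823234], [0.0, 0.0, 0.0, 1.0]]
pin [(0.62, [362, 327]
[... 1414 characters left out ...]
 295])] [(0.56, [425, 291, 452, 305]), (0.55, [424, 239, 438, 254]), (0.49, [418, 198, 436, 210])]
rack [(0.75, [418, 250])] [(0.95, [378, 221, 472, 272])]
bed [(0.69, [250, 236]), (0.16, [315, 159])] [(0.69, [167, 190, 290, 317])]
hole_mouth [(0.94, [254, 241])] [(0.69, [169, 188, 284, 313])]
stile_hole [(0.71, [252, 241])] [(0.68, [228, 238, 263, 312])]
crossrail_hole [(0.87, [249, 241])] [(0.9, [168, 206, 262, 255])]
ball_punch [(0.49, [252, 239]), (0.44, [440, 257]), (0.34, [250, 241])] [(0.67, [444, 249, 461, 260]), (0.59, [422, 240, 438, 253]), (0.44, [109, 235, 126, 311])]
square_punch [(0.69, [251, 242]), (0.6, [398, 238])] [(0.67, [400, 230, 416, 250]), (0.54, [315, 195, 342, 231])]
```

View pics/side0.png

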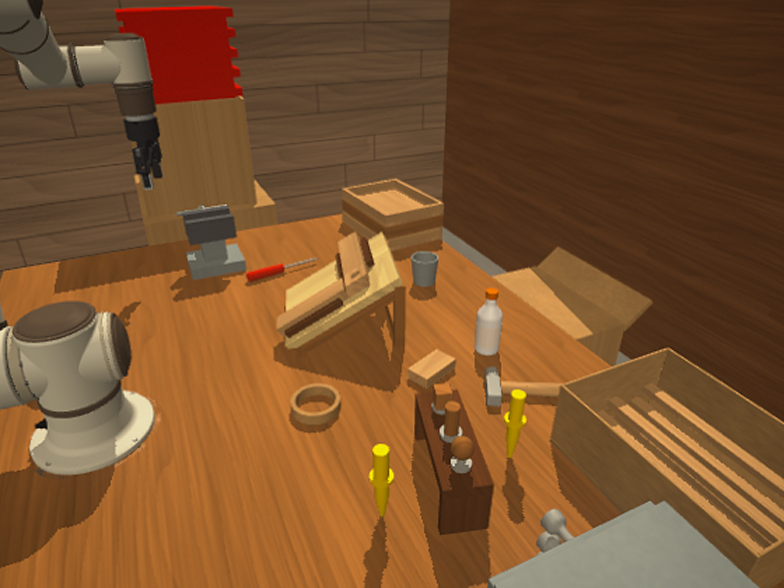

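View pics/top0.png

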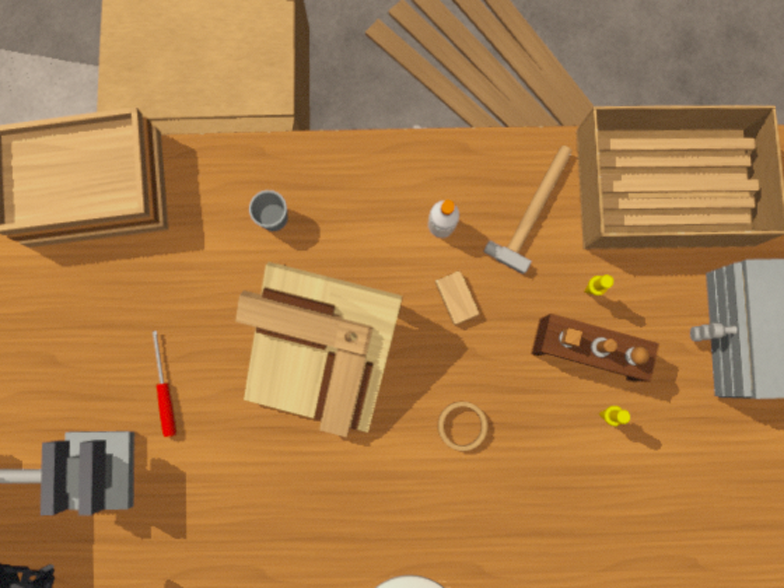

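The side view shows the jig at about (345,285) in the enlarged picture. The rack holds the square head (442,395), the plain cylinder (452,412) and the ball (461,448), and there are two yellow look-alikes at (380,480) and (515,422). The pin should be the middle one. In original pixels that is about (323,298) in the side view and (433,247) in the top view. I'll confirm it in a crop.

```bash
cat > h.py <<'E'
import numpy as np, cv2
from bench import arm, imaging, job, models
from scipy.optimize import least_squares
from scipy.spatial.transform import Rotation as R
def proj(p,X):
    E=np.array(p["extrinsics"]);c=np.atleast_2d(X)@E[:3,:3].T+E[:3,3]
    u=c[:,:2]/c[:,2:];u=u*(1+p["k1"]*(u**2).sum(1,keepdims=True))
    return u*[p["fx"],p["fy"]]+[p["cx"],p["cy"]]
def bedR(yaw): return (R.from_euler('z',yaw)*R.from_euler('y',-np.pi/6)).as_matrix()
E
python3 - <<'E'
from h import *
S=imaging.get_image("side");T=imaging.get_image("top")
a=cv2.resize(S["frame"][270:390,285:385],None,fx=4,fy=4,interpolation=cv2.INTER_CUBIC)
b=cv2.resize(T["frame"][215:280,375:475],None,fx=4,fy=4,interpolation=cv2.INTER_CUBIC)
im=np.zeros((600,800,3),np.uint8);im[:480,:400]=a;im[:260,400:]=b
cv2.imwrite("pics/rack.png",im[:,:,::-1])
a=cv2.resize(S["frame"][160:260,190:300],None,fx=3.5,fy=3.5,interpolation=cv2.INTER_CUBIC)
b=cv2.resize(T["frame"][182:317,162:292],None,fx=3,fy=3,interpolation=cv2.INTER_CUBIC)
im=np.zeros((420,800,3),np.uint8);im[:350,:385]=a;im[:405,400:790]=b
cv2.imwrite("pics/jig.png",im[:,:,::-1])
E
```

```text
(no output)
```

View pics/rack.png

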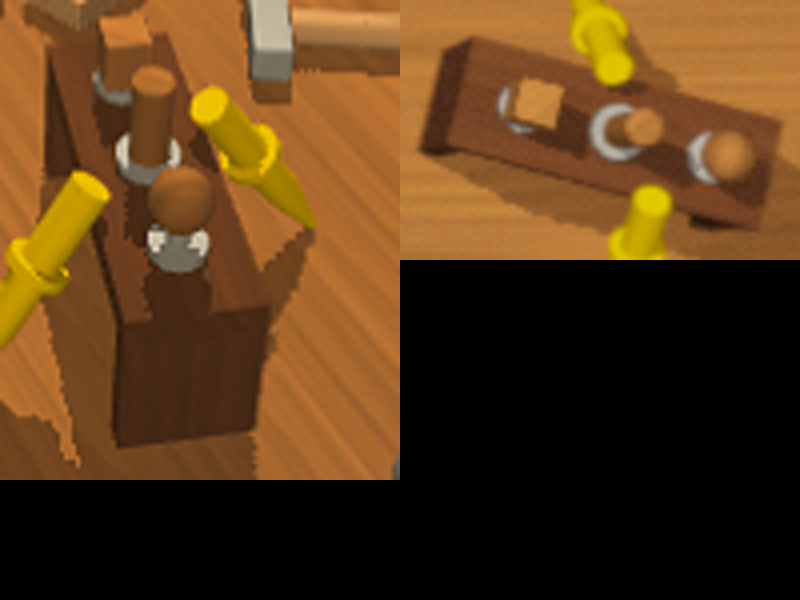

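View pics/jig.png

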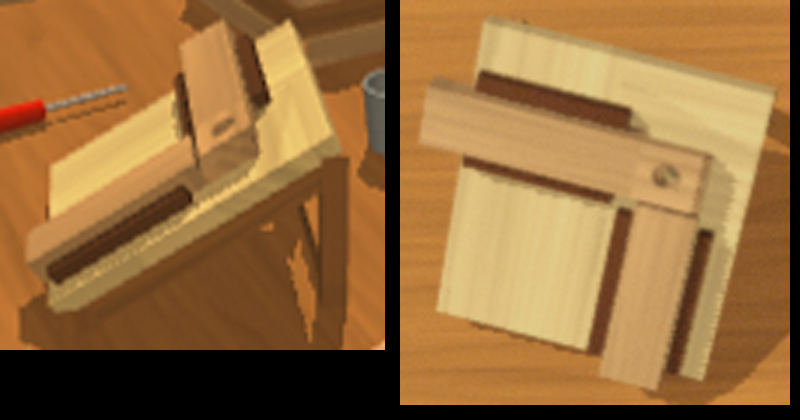

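The crop confirms the middle tool: plain cylinder handle, collar at about (322,309) in side and (429.5,247.5) in top. The two neighbours have a square and a ball. The yellow look-alikes have tilted or moved since the first picture, so I'll check whether they're at rest while I measure.

```bash
python3 - <<'E'
from h import *
S=imaging.get_image("side");T=imaging.get_image("top")
print(arm.read_state()["clock"])
a=cv2.resize(S["frame"][250:400,250:400],None,fx=2.6,fy=2.6,interpolation=cv2.INTER_CUBIC)
b=cv2.resize(T["frame"][185:315,370:500],None,fx=3,fy=3,interpolation=cv2.INTER_CUBIC)
im=np.zeros((400,790,3),np.uint8);im[:390,:390]=a;im[:390,395:785]=b
cv2.imwrite("pics/yel.png",im[:,:,::-1])
def u(P,f,o,x0=0): return (np.array(P,float)-[x0,0]+.5)/f-.5+o
# pin
sp=u([(148,160),(153,80)],4,[285,270]);tp=u([(618,131),(643,126)],4,[375,215],400)
f=lambda v:np.r_[(proj(S,[[v[0],v[1],96],[v[0],v[1],144]])-sp).ravel(),(proj(T,[[v[0],v[1],96],[v[0],v[1],144]])-tp).ravel()]
r=least_squares(f,[500,-200]);print("pin",r.x,r.fun.round(1))
# rack corners top: sq end near? use top-view plank corners
tr=u([(476,37),(783,124),(760,228),(449,144)],4,[375,215],400)
L=np.array([[35,100,90],[35,-100,90],[-35,-100,90],[-35,100,90]])
f=lambda v:(proj(T,L@R.from_euler('z',v[2]).as_matrix().T+[v[0],v[1],0])-tr).ravel()
r=least_squares(f,[500,-200,0]);print("rack",r.x,r.fun.round(1))
# bed
tc=u([(487,20),(775,90),(703,380),(437,310)],3,[162,182],400)
sc=u([(292,20),(340,148),(48,292),(50,165)],3.5,[190,160])
C=np.array([[80,175,0],[80,-60,0],[-190,-60,0],[-190,175,0.]])
def g(v,C): return C@bedR(v[2]).T+[v[0],v[1],125]
f=lambda v:np.r_[(proj(T,g(v,C))-tc).ravel(),(proj(S,g(v,C))-sc).ravel()]
r=least_squares(f,[550,50,-.2],loss='soft_l1');print("bed",r.x,f(r.x).round(1))
th=u([(666,175)],3,[162,182],400);sh=u([(223,125)],3.5,[190,160])
h=lambda q:np.r_[(proj(T,g(r.x,np.array([[q[0],q[1],24]])))-th).ravel(),(proj(S,g(r.x,np.array([[q[0],q[1],24]])))-sh).ravel()]
q=least_squares(h,[0,0]);print("hole in bed",q.x,q.fun.round(1))
E
```

```text
2.1
pin [ 506.08524532 -345.91070897] [ 0.2 -1.7  0.1  0.4  0.4  0.3  0.4  0.4]
rack [ 5.05953701e+02 -3.46278826e+02 -2.90938539e-01] [-0.2 -0.3  0.5 -0.6 -0.   0.7 -0.3  0.2]
bed [ 5.39522691e+02  8.23270386e+01 -2.73139230e-01] [-0.6 -0.   0.1  1.5  0.  -0.5  0.3 -0.6 -0.2  0.2 -1.7 -3.7  0.7  3.6
  0.7  0.5]
hole in bed [0.20739163 7.75670038] [-0.1  0.   0.2  0.2]
```

View pics/yel.png

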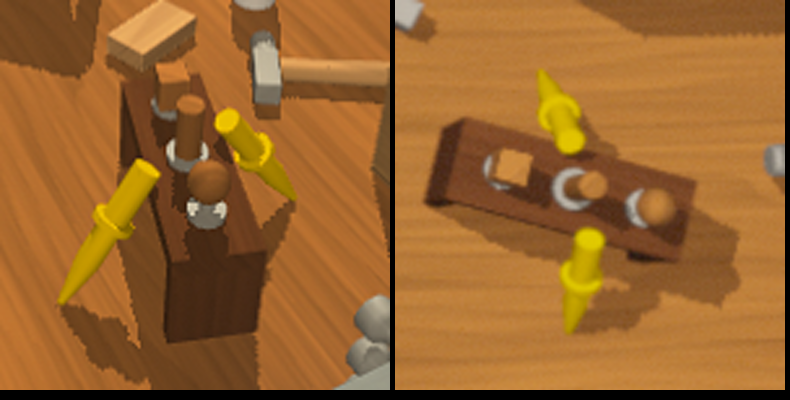

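The middle tool is confirmed as the pin, at about (506,-346), which matches the rack's centre hole. The yellow decoys lean on the rack's long sides and are at rest. The closing line runs along the rack, nearly the current tool yaw, and I'll use a partial opening.

arm_command(
  rows=[
    {"grip": 0.48, "linear": [190, 175, -60], "rot": [0, 0, 0]},
    {"grip": 0.48, "linear": [190, 175, -60], "rot": [0, 0, 0]},
    {"grip": 0.48, "linear": [190, 175, -60], "rot": [0, 0, 0]},
    {"grip": 0.48, "linear": [375, 350, -60], "rot": [0, 0, 0]},
    {"grip": 0.48, "linear": [375, 350, -60], "rot": [0, 0, 0]},
    {"grip": 0.48, "linear": [375, 350, -60], "rot": [0, 0, 0]},
    {"grip": 0.48, "linear": [375, 350, -60], "rot": [0, 0, 0]},
    {"grip": 0.48, "linear": [586, 804, -10], "rot": [0, 0, 0.012]},
    {"grip": 0.48, "linear": [586, 804, -10], "rot": [0, 0, 0.012]},
    {"grip": 0.48, "linear": [586, 804, -10], "rot": [0, 0, 0.012]},
  ],
)

```text
clock: 3.35
position: [434.6, 35.3, 272.6]
ee_rot: [0.988, -0.156, 0.001, -0.0]
contact_force: [1.3, 0.4, 0.4]
gripper_width: 40.8
grasp_force: 0.0
```

arm_command(
  rows=[
    {"grip": 0.48, "linear": [185, 341, 40], "rot": [0, 0, -0.022]},
    {"grip": 0.48, "linear": [185, 341, 40], "rot": [0, 0, -0.022]},
    {"grip": 0.48, "linear": [185, 341, 40], "rot": [0, 0, -0.022]},
    {"grip": 0.48, "linear": [185, 341, 40], "rot": [0, 0, -0.022]},
    {"grip": 0.48, "linear": [185, 341, 40], "rot": [0, 0, -0.022]},
    {"grip": 0.48, "linear": [185, 341, 40], "rot": [0, 0, -0.022]},
    {"grip": 0.48, "linear": [185, 341, 40], "rot": [0, 0, -0.022]},
    {"grip": 0.48, "linear": [185, 341, 40], "rot": [0, 0, -0.022]},
    {"grip": 0.48, "linear": [185, 341, 40], "rot": [0, 0, -0.022]},
  ],
)

```text
clock: 4.47
position: [504.9, -343.1, 232.7]
ee_rot: [0.989, -0.145, 0.0, -0.0]
contact_force: [-0.2, -1.1, 1.1]
gripper_width: 41.0
grasp_force: 0.0
```

```bash
cat >> h.py <<'E'
def delta(P,Rt,s=None):
    s=s or arm.read_state();Rc=R.from_quat(s["ee_rot"])
    l=Rc.inv().apply(np.array(P)-s["position"]);r=(Rc.inv()*Rt).as_rotvec()
    print("pos",s["position"].round(1),"lin",l.round(1),"rot",r.round(3),"F",s["contact_force"].round(1),"t",s["clock"],"j",s["joints"].round(2))
def down(yaw): return R.from_euler('z',yaw)*R.from_euler('x',np.pi)
E
python3 - <<'E'
from h import *
delta([506,-346,200],down(-.291))
E
```

```text
pos [ 504.9 -343.1  232.7] lin [ 1.9  2.5 32.7] rot [-0. -0. -0.] F [-0.2 -1.1  1.1] t 4.475 j [-0.33  0.36 -0.03 -0.   -1.18  1.61]
```

arm_command(
  rows=[
    {"grip": 0.48, "linear": [1.5, 2, 60], "rot": [0, 0, 0]},
    {"grip": 0.48, "linear": [1.5, 2, 90], "rot": [0, 0, 0]},
    {"grip": 0.48, "linear": [1.5, 2, 115], "rot": [0, 0, 0]},
    {"grip": 0.48, "linear": [1.5, 2, 129], "rot": [0, 0, 0]},
    {"grip": 0.48, "linear": [1.5, 2, 129], "rot": [0, 0, 0]},
    {"grip": 0.1, "linear": [1.5, 2, 129], "rot": [0, 0, 0]},
    {"grip": 0.1, "linear": [1.5, 2, 129], "rot": [0, 0, 0]},
    {"grip": 0.1, "linear": [1.5, 2, 129], "rot": [0, 0, 0]},
    {"grip": 0.1, "linear": [1.5, 2, 129], "rot": [0, 0, 0]},
  ],
)

```text
clock: 5.6
position: [506.7, -346.7, 104.8]
ee_rot: [0.989, -0.146, 0.001, 0.0]
contact_force: [0.6, 4.0, 6.1]
gripper_width: 20.5
grasp_force: 58.6
```

arm_command(
  rows=[
    {"grip": 0.1, "linear": [0, 0, -40], "rot": [0, 0, 0]},
    {"grip": 0.1, "linear": [0, 0, -90], "rot": [0, 0, 0]},
    {"grip": 0.1, "linear": [0, 0, -140], "rot": [0, 0, 0]},
    {"grip": 0.1, "linear": [0, 0, -190], "rot": [0, 0, 0]},
    {"grip": 0.1, "linear": [0, 0, -200], "rot": [0, 0, 0]},
    {"grip": 0.1, "linear": [0, 0, -200], "rot": [0, 0, 0]},
  ],
)

```text
clock: 6.35
position: [505.3, -346.4, 302.3]
ee_rot: [0.989, -0.146, -0.0, -0.001]
contact_force: [0.8, 0.1, -3.2]
gripper_width: 20.4
grasp_force: 60.2
```

```bash
python3 - <<'E'
from h import *
S=imaging.get_image("side");T=imaging.get_image("top")
Rb=bedR(-.273);o=np.array([539.5,82.3,125])
# overlays of the bed model
im=[]
for p,(r0,r1,c0,c1),f in((S,(155,260,190,300),3.6),(T,(182,317,162,292),3)):
    a=cv2.resize(p["frame"][r0:r1,c0:c1],None,fx=f,fy=f,interpolation=cv2.INTER_CUBIC)
    pts=((proj(p,np.array([[80,175,0],[80,-60,0],[-190,-60,0],[-190,175,0.]])@Rb.T+o)-[c0,r0]+.5)*f-.5)
    cv2.polylines(a,[pts.round().astype(int)],True,(0,0,255),1)
    t=np.linspace(0,2*np.pi,40)
    for z,x,y,c in((0,0,0,(0,255,0)),(24,0,5,(255,0,0))):
        pts=((proj(p,np.c_[x+11*np.cos(t),y+11*np.sin(t),0*t+z]@Rb.T+o)-[c0,r0]+.5)*f-.5)
        cv2.polylines(a,[pts.round().astype(int)],True,c,1)
    im.append(a)
o_=np.zeros((410,800,3),np.uint8);o_[:im[0].shape[0],:396]=im[0][:,:396];o_[:405,400:790]=im[1]
cv2.imwrite("pics/ov.png",o_[:,:,::-1])
Rt=R.from_matrix(Rb)*R.from_euler('x',np.pi)
delta(o+Rb@[-1.5,2,24+15+91],Rt)
E
```

```text
pos [ 504.8 -346.1  300.4] lin [-156.6 -420.7   64.9] rot [ 0.004  0.528 -0.02 ] F [-0.1 -0.4 -3.4] t 6.45 j [-0.34  0.33  0.1  -0.   -1.34  1.62]
```

View pics/ov.png

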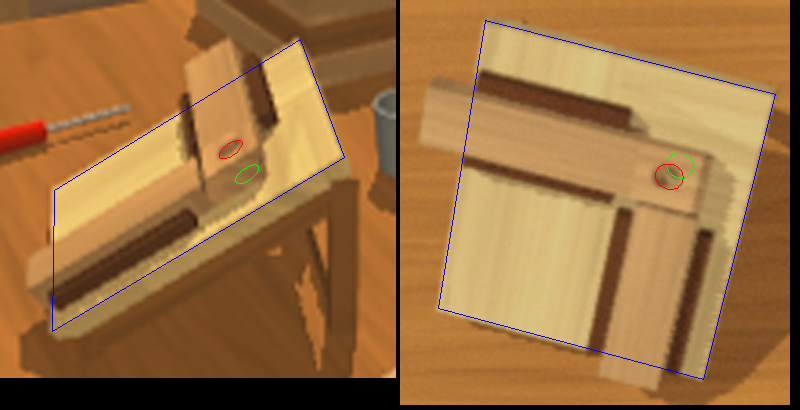

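arm_command(
  rows=[
    {"grip": 0.1, "linear": [-187, -422, 13], "rot": [0.004, 0.528, -0.02]},
    {"grip": 0.1, "linear": [-187, -422, 13], "rot": [0.004, 0.528, -0.02]},
    {"grip": 0.1, "linear": [-187, -422, 13], "rot": [0.004, 0.528, -0.02]},
    {"grip": 0.1, "linear": [-187, -422, 13], "rot": [0.004, 0.528, -0.02]},
    {"grip": 0.1, "linear": [-187, -422, 13], "rot": [0.004, 0.528, -0.02]},
    {"grip": 0.1, "linear": [-187, -422, 13], "rot": [0.004, 0.528, -0.02]},
    {"grip": 0.1, "linear": [-187, -422, 13], "rot": [0.004, 0.528, -0.02]},
    {"grip": 0.1, "linear": [-187, -422, 13], "rot": [0.004, 0.528, -0.02]},
    {"grip": 0.1, "linear": [-187, -422, 13], "rot": [0.004, 0.528, -0.02]},
    {"grip": 0.1, "linear": [-187, -422, 13], "rot": [0.004, 0.528, -0.02]},
  ],
)

```text
clock: 7.7
position: [447.7, 110.7, 288.4]
ee_rot: [0.957, -0.131, 0.257, 0.037]
contact_force: [-0.6, -0.2, -3.2]
gripper_width: 20.6
grasp_force: 60.5
```

```bash
cat > m.py <<'E'
from h import *
import sys
Rb=bedR(-.273);o=np.array([539.5,82.3,125])
Rt=R.from_matrix(Rb)*R.from_euler('x',np.pi)
def bp(s): # tcp in bed frame
    return Rb.T@(s["position"]-o)
E
python3 - <<'E'
from m import *
delta(o+Rb@[-1.5,3.5,24+8+91],Rt)
s=arm.read_state();print("tcp in bed",bp(s).round(1),(Rb.T@s["contact_force"]).round(1))
S=imaging.get_image("side");T=imaging.get_image("top")
im=[]
for p,(r0,r1,c0,c1),f in((S,(150,225,215,295),4.9),(T,(190,270,210,290),4.9)):
    a=cv2.resize(p["frame"][r0:r1,c0:c1],None,fx=f,fy=f,interpolation=cv2.INTER_CUBIC)
    ax=s["position"]+R.from_quat(s["ee_rot"]).apply([[0,0,91],[0,0,15],[0,0,9]])
    for q in ax: cv2.circle(a,tuple(((proj(p,q)[0]-[c0,r0]+.5)*f-.5).round().astype(int)),3,(0,0,255),-1)
    im.append(a)
    print([(round(d["score"],2),[round(v,1) for v in d["pixel"]]) for d in models.tip_of(p,"pin")][:3], proj(p,ax[0]))
o_=np.zeros((395,800,3),np.uint8);o_[:im[0].shape[0],:392]=im[0][:395];o_[:392,400:792]=im[1]
cv2.imwrite("pics/pin.png",o_[:,:,::-1])
E
```

```text
pos [447.7 110.7 288.4] lin [-0.1 -1.2 66.5] rot [ 0.004 -0.002  0.003] F [-0.6 -0.2 -3.2] t 7.7 j [ 0.84 -0.14 -0.79  0.68 -0.8   0.01]
tcp in bed [ -1.5   2.5 189.5] [-2.1 -0.4 -2.5]
[(0.89, [358.7, 325.5]), (0.85, [266.9, 358.1]), (0.77, [242.4, 173.3])] [[239.20385586 177.26532118]]
[(0.76, [248.0, 252.9]), (0.73, [421.5, 300.9]), (0.73, [419.1, 209.5])] [[246.89142357 255.29990758]]
```

View pics/pin.png

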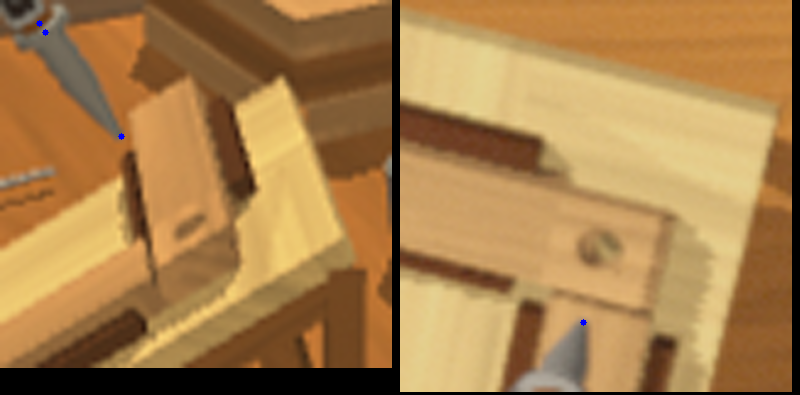

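The pin is held true: the predicted axis falls on the real tip at crop (121,136) in side and (583,322) in top. The hole is at (190,228) in side and (600,247) in top, and the axis runs onto it.

arm_command(
  rows=[
    {"grip": 0.1, "linear": [0, -1.7, 35], "rot": [0.004, -0.002, 0.003]},
    {"grip": 0.1, "linear": [0, -1.7, 60], "rot": [0.004, -0.002, 0.003]},
    {"grip": 0.1, "linear": [0, -1.7, 68], "rot": [0.004, -0.002, 0.003]},
    {"grip": 0.1, "linear": [0, -1.7, 73], "rot": [0.004, -0.002, 0.003]},
    {"grip": 0.1, "linear": [0, -1.7, 78], "rot": [0.004, -0.002, 0.003]},
    {"grip": 0.1, "linear": [0, -1.7, 83], "rot": [0.004, -0.002, 0.003]},
    {"grip": 0.1, "linear": [0, -1.7, 86], "rot": [0.004, -0.002, 0.003]},
    {"grip": 0.1, "linear": [0, -1.7, 86], "rot": [0.004, -0.002, 0.003]},
  ],
)

```text
clock: 8.9
position: [490.6, 101.1, 215.8]
ee_rot: [0.957, -0.132, 0.258, 0.034]
contact_force: [0.0, 0.8, -2.7]
gripper_width: 20.7
grasp_force: 60.4
```

```bash
python3 - <<'E'
from m import *
s=arm.read_state();print("tcp in bed",bp(s).round(1),(Rb.T@s["contact_force"]).round(1), s["wrist_torque"].round(2))
S=imaging.get_image("side");T=imaging.get_image("top")
im=[]
for p,(r0,r1,c0,c1),f in((S,(150,225,215,295),4.9),(T,(190,270,210,290),4.9)):
    im.append(cv2.resize(p["frame"][r0:r1,c0:c1],None,fx=f,fy=f,interpolation=cv2.INTER_CUBIC))
o_=np.zeros((395,800,3),np.uint8);o_[:im[0].shape[0],:392]=im[0][:395];o_[:392,400:792]=im[1]
cv2.imwrite("pics/in.png",o_[:,:,::-1])
E
```

```text
tcp in bed [  0.3   4.9 104.7] [-1.5  0.8 -2.3] [ 0.29  1.34 -0.03]
```

View pics/in.png

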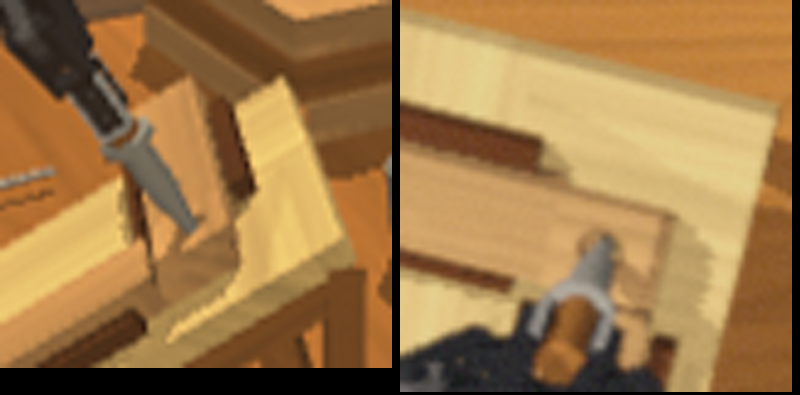

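The tip is inside the upper hole, at (607,243) against hole centre (600,247) in the top crop, with no contact force. I'll continue gradually.

arm_command(
  rows=[
    {"grip": 0.1, "linear": [0, 0, 4], "rot": [0, 0, 0]},
    {"grip": 0.1, "linear": [0, 0.3, 8], "rot": [0, 0, 0]},
    {"grip": 0.1, "linear": [0, 0.6, 12], "rot": [0, 0, 0]},
    {"grip": 0.1, "linear": [0, 1, 16], "rot": [0, 0, 0]},
    {"grip": 0.1, "linear": [0, 1, 16], "rot": [0, 0, 0]},
  ],
)

```text
clock: 9.62
position: [497.7, 97.4, 201.0]
ee_rot: [0.957, -0.132, 0.257, 0.034]
contact_force: [-2.8, -0.4, -5.0]
gripper_width: 20.5
grasp_force: 60.5
```

```bash
cat > q.py <<'E'
from m import *
s=arm.read_state();print("tcp in bed",bp(s).round(1),"Fbed",(Rb.T@s["contact_force"]).round(1),s["wrist_torque"].round(2),s["gripper_width"]);delta(o+Rb@[-.5,2.5,39],Rt,s)
E
python3 q.py
```

```text
tcp in bed [-0.4  3.2 87.9] Fbed [-4.7 -1.2 -3. ] [ 0.3   2.25 -0.2 ] 20.464153330156325
pos [497.7  97.4 201. ] lin [-0.1  0.8 48.9] rot [-0.001 -0.001 -0.002] F [-2.8 -0.4 -5. ] t 9.625 j [ 0.59  0.03 -0.93  1.03 -0.46 -0.2 ]
```

arm_command(
  rows=[
    {"grip": 0.1, "linear": [0, 0.2, 4], "rot": [0, 0, 0]},
    {"grip": 0.1, "linear": [0, 0.4, 8], "rot": [0, 0, 0]},
    {"grip": 0.1, "linear": [0, 0.5, 12], "rot": [0, 0, 0]},
    {"grip": 0.1, "linear": [0, 0.5, 16], "rot": [0, 0, 0]},
    {"grip": 0.1, "linear": [0, 0.5, 16], "rot": [0, 0, 0]},
  ],
)

```text
clock: 10.25
position: [505.4, 95.2, 187.8]
ee_rot: [0.957, -0.132, 0.257, 0.034]
contact_force: [-3.3, -0.2, -3.3]
gripper_width: 20.8
grasp_force: 60.7
```

```bash
python3 q.py
```

```text
tcp in bed [-0.1  3.3 72.5] Fbed [-4.3 -1.  -1.3] [ 0.24  2.43 -0.23] 20.762022282552998
pos [505.4  95.2 187.8] lin [-0.5  0.9 33.5] rot [-0.003 -0.002 -0.002] F [-3.3 -0.2 -3.3] t 10.25 j [ 0.53  0.06 -0.95  1.14 -0.41 -0.27]
```

arm_command(
  rows=[
    {"grip": 0.1, "linear": [0, 0.2, 3], "rot": [0, 0, 0]},
    {"grip": 0.1, "linear": [0, 0.3, 6], "rot": [0, 0, 0]},
    {"grip": 0.1, "linear": [0, 0.3, 9], "rot": [0, 0, 0]},
    {"grip": 0.1, "linear": [0, 0.3, 12], "rot": [0, 0, 0]},
    {"grip": 0.1, "linear": [0, 0.3, 12], "rot": [0, 0, 0]},
  ],
)

```text
clock: 10.88
position: [510.8, 92.4, 177.2]
ee_rot: [0.957, -0.133, 0.257, 0.035]
contact_force: [-5.1, -2.1, -2.3]
gripper_width: 20.9
grasp_force: 60.6
```

```bash
python3 q.py
```

```text
tcp in bed [-0.2  2.  60.4] Fbed [-4.9 -3.4  0.2] [-0.31  2.63 -0.54] 20.862851467374835
pos [510.8  92.4 177.2] lin [-0.3 -0.5 21.4] rot [-0.    -0.002 -0.002] F [-5.1 -2.1 -2.3] t 10.875 j [ 0.48  0.08 -0.97  1.24 -0.37 -0.33]
```

arm_command(
  rows=[
    {"grip": 0.1, "linear": [0, 0.6, 2], "rot": [0, 0, 0]},
    {"grip": 0.1, "linear": [0, 0.8, 4], "rot": [0, 0, 0]},
    {"grip": 0.1, "linear": [0, 0.8, 6], "rot": [0, 0, 0]},
    {"grip": 0.1, "linear": [0, 0.8, 8], "rot": [0, 0, 0]},
    {"grip": 0.1, "linear": [0, 0.8, 8], "rot": [0, 0, 0]},
  ],
)

```text
clock: 11.5
position: [514.5, 91.1, 170.5]
ee_rot: [0.957, -0.132, 0.258, 0.034]
contact_force: [-5.3, -1.8, -0.6]
gripper_width: 21.0
grasp_force: 60.9
```

```bash
python3 q.py
```

```text
tcp in bed [-0.1  1.8 52.6] Fbed [-4.3 -3.2  1.8] [-0.16  2.85 -0.51] 21.04275724646151
pos [514.5  91.1 170.5] lin [-0.4 -0.7 13.6] rot [-0.002 -0.002 -0.002] F [-5.3 -1.8 -0.6] t 11.5 j [ 0.44  0.09 -0.98  1.32 -0.34 -0.38]
```

arm_command(
  rows=[
    {"grip": 0.1, "linear": [0, 0.5, 2], "rot": [0, 0, 0]},
    {"grip": 0.1, "linear": [0, 0.5, 4], "rot": [0, 0, 0]},
    {"grip": 0.1, "linear": [0, 0.5, 6], "rot": [0, 0, 0]},
    {"grip": 0.1, "linear": [0, 0.5, 8], "rot": [0, 0, 0]},
    {"grip": 0.1, "linear": [0, 0.5, 10], "rot": [0, 0, 0]},
    {"grip": 0.1, "linear": [0, 0.5, 10], "rot": [0, 0, 0]},
  ],
)

```text
clock: 12.25
position: [519.2, 89.7, 161.9]
ee_rot: [0.957, -0.132, 0.257, 0.034]
contact_force: [-6.8, -0.9, -1.4]
gripper_width: 20.8
grasp_force: 60.9
```

```bash
python3 q.py
```

```text
tcp in bed [-0.2  1.6 42.7] Fbed [-6.1 -2.7  2. ] [-0.12  2.78 -0.48] 20.755782625430406
pos [519.2  89.7 161.9] lin [-0.3 -0.9  3.7] rot [-0.002 -0.002 -0.002] F [-6.8 -0.9 -1.4] t 12.25 j [ 0.39  0.11 -0.98  1.43 -0.31 -0.45]
```

arm_command(
  rows=[
    {"grip": 0.1, "linear": [-0.4, 0.3, 1], "rot": [0, 0, 0]},
    {"grip": 0.1, "linear": [-0.4, 0.3, 2], "rot": [0, 0, 0]},
    {"grip": 0.1, "linear": [-0.4, 0.3, 3], "rot": [0, 0, 0]},
    {"grip": 0.1, "linear": [-0.4, 0.3, 4], "rot": [0, 0, 0]},
    {"grip": 0.1, "linear": [-0.4, 0.3, 4], "rot": [0, 0, 0]},
  ],
)

```text
clock: 12.88
position: [520.5, 89.3, 159.4]
ee_rot: [0.956, -0.131, 0.258, 0.034]
contact_force: [-14.5, -1.1, 8.7]
gripper_width: 20.7
grasp_force: 62.3
```

```bash
python3 q.py
```

```text
tcp in bed [-0.3  1.6 39.8] Fbed [-7.4 -4.9 14.4] [-0.34  3.59 -0.79] 20.654824437534945
pos [520.5  89.3 159.4] lin [-0.2 -0.9  0.8] rot [-0.004 -0.004 -0.001] F [-14.5  -1.1   8.7] t 12.875 j [ 0.36  0.12 -0.99  1.49 -0.3  -0.48]
```

arm_command(
  rows=[
    {"grip": 0.1, "linear": [0, 0.4, 1.2], "rot": [0, 0, 0]},
    {"grip": 0.1, "linear": [0, 0.4, 2.2], "rot": [0, 0, 0]},
    {"grip": 0.1, "linear": [0, 0.4, 2.2], "rot": [0, 0, 0]},
  ],
)

```text
clock: 13.25
position: [520.7, 89.3, 159.2]
ee_rot: [0.956, -0.13, 0.26, 0.033]
contact_force: [-31.7, 1.5, 24.9]
gripper_width: 20.4
grasp_force: 64.6
```

```bash
python3 q.py; python3 - <<'E'
from h import *
S=imaging.get_image("side");T=imaging.get_image("top")
im=[cv2.resize(p["frame"][r0:r0+80,c0:c0+80],None,fx=4.9,fy=4.9,interpolation=cv2.INTER_CUBIC) for p,r0,c0 in((S,150,215),(T,190,210))]
cv2.imwrite("pics/home.png",np.hstack(im)[:,:,::-1])
E
```

```text
tcp in bed [-0.2  1.7 39.6] Fbed [-14.4  -7.1  37. ] [-0.63  5.5  -1.18] 20.36033392077884
pos [520.7  89.3 159.2] lin [-0.3 -0.8  0.6] rot [-0.006 -0.007  0.   ] F [-31.7   1.5  24.9] t 13.25 j [ 0.35  0.12 -0.99  1.52 -0.3  -0.5 ]
```

View pics/home.png

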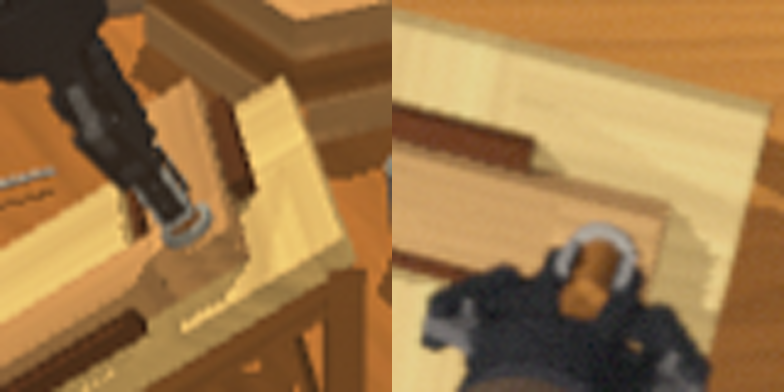

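The collar sits flat on the wood at crop (188,228) in side. The axial force rose to 37 N with no further travel, so the pin is home. I'll relieve the load, release and retract.

arm_command(
  rows=[
    {"grip": 0.1, "linear": [0, 0, -2.5], "rot": [0, 0, 0]},
    {"grip": 0.5, "linear": [0, 0, -2.5], "rot": [0, 0, 0]},
    {"grip": 0.5, "linear": [0, 0, -2.5], "rot": [0, 0, 0]},
    {"grip": 0.5, "linear": [0, 0, -2.5], "rot": [0, 0, 0]},
    {"grip": 0.5, "linear": [0, 0, -15], "rot": [0, 0, 0]},
    {"grip": 0.5, "linear": [0, 0, -40], "rot": [0, 0, 0]},
    {"grip": 0.5, "linear": [0, 0, -80], "rot": [0, 0, 0]},
    {"grip": 0.5, "linear": [0, 0, -130], "rot": [0, 0, 0]},
    {"grip": 0.5, "linear": [0, 0, -180], "rot": [0, 0, 0]},
    {"grip": 0.5, "linear": [0, 0, -180], "rot": [0, 0, 0]},
  ],
)

```text
clock: 14.6
position: [435.6, 115.0, 316.8]
ee_rot: [0.956, -0.131, 0.26, 0.029]
contact_force: [-0.3, 0.0, -0.8]
gripper_width: 42.7
grasp_force: 0.0
```

```bash
python3 q.py; python3 - <<'E'
from h import *
S=imaging.get_image("side");T=imaging.get_image("top")
im=[cv2.resize(p["frame"][r0:r0+80,c0:c0+80],None,fx=4.9,fy=4.9,interpolation=cv2.INTER_CUBIC) for p,r0,c0 in((S,150,215),(T,190,210))]
cv2.imwrite("pics/end.png",np.hstack(im)[:,:,::-1])
E
```

```text
tcp in bed [  1.6   3.5 220.5] Fbed [-0.7 -0.1 -0.5] [ 0.31  0.98 -0.01] 42.748857364813716
pos [435.6 115.  316.8] lin [ -3.3   3.2 181.5] rot [-0.012 -0.007 -0.003] F [-0.3  0.  -0.8] t 14.6 j [ 0.89 -0.19 -0.75  0.64 -0.88  0.03]
```

View pics/end.png

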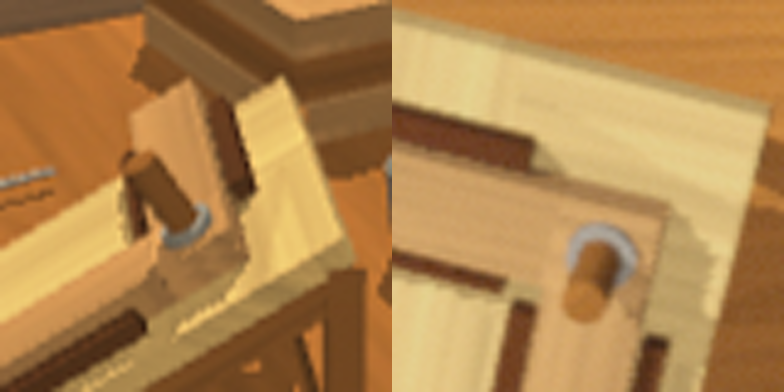

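The pin stands released and square, with its collar at (188,228) in side and (602,253) in top, flush on the wood. The arm is clear, so I'm handing in.

```bash
python3 -c "
from bench import job
print(job.job_done())"
```

```text
the job is handed in; nothing more can be done
None
```

The pin is driven home with its collar on the wood, released and left standing in the frame corner; I handed the job in at about 15 s, and the hand-in call returned no verdict.

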